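Sweep the bread-bin lid clear and hold it open

ROBOT

A 6-joint arm with a two-finger parallel gripper is mounted at the origin on the work surface. World frame = base frame: x ahead of the robot, y to its left, z up, the work surface at z = 0. Lengths are in m, angles in rad, forces in N, time in s.
With the tool pointing down it reaches from about 0.425 to 0.95 m from the base axis. Payload 3.5 kg.
Tool frame: the origin (TCP) lies between the finger pads; the fingertips stand 22 mm ahead of it and the grasp point (between the pads) lies 3 mm ahead of it; y points along the fingers, x is the direction in which the jaws open and shut, and the axes are right-handed (so a half turn about y gives the same grasp; the last joint's range is limited). The gripper opens to 85 mm and grips with 20 to 120 N. Pads are 22 mm wide; open, the fingers measure 114 mm over their backs; the gripper's body (76 mm by 85 mm) begins 54 mm behind the grasp point. The pads swing forward as they close: fully open they stand 13 mm farther back than shut.
Start: joints at [-1.468, 0.286, 1.577, -0, 1.279, -0.15], TCP at [0.169, -0.654, 0.253] pointing down, gripper open.
Joint ranges: [-2.77, 2.77], [-0.9, 2.22], [0.21, 2.48], [-1.53, 4.67], [0.24, 2.81], [-2.84, 2.84]. Speed limits (rad/s): [2.79, 2.79, 3.14, 3.14, 3.14, 3.14].

INTERFACE

Orientations are given as a rotation vector (axis times angle).
In Python, from bench import state, capture, camera_info, job_done gives the robot as it stands.
- The arm moves only by the shell command python3 -m handwheel 'ROWS' [FORCE]. ROWS is a JSON object of lists of equal length, an entry for each row: "turn": the turn, a rotation vector about the world's x, y, z in rad, a list of three; "linear": the shift along the world's x, y, z in mm, a list of three; "claw": the gripper command: -1 is fully open, 1 is shut, values between are in proportion. A call has 1 to 8 rows; each row shifts and turns the commanded pose from where the row before left it; what a row does not reach is not made up. A row lasts 1/12 s, in which the tool goes at most 41.7 mm and 7.16 degrees, less where a joint would pass 70% of its speed; a pose out of reach is approached as far as the arm can. A call with a gripper value outside its range is refused whole. The fingers move at their own pace and stop on an object; FORCE is the grip in N (left out, the last holds). Time passes only in rows, so rows that do not move let the fingers close. It gives the time, the measured TCP pose, the force and the opening at its end, in the units of the state.
- state(): the state, without advancing time (a new reading comes with each control period).
- capture(name): name is "scene" or "top" or "wrist"; returns the picture (384x512x3 uint8, red, green, blue); there is no depth.
- camera_info(name): a dict with "K" (3x3 intrinsics, pixels), "k1" (the pictures are not rectified: a ray, as slopes to the right and down, at radius r is drawn at 1 + k1 r^2 times it, then the intrinsics apply), "R" (3x3) and "t" (3): a world point X has camera coordinates R X + t; the wrist camera has in their place "tool_from_camera" (4x4, takes a point from camera to tool coordinates, whose origin is the TCP and whose axes are the tool frame's). Camera axes: x right, y down, z forward; pixel columns grow to the right and rows downward; lengths in m; the calibration is good to about 2 mm. A picture is of the moment at which its call begins: read the wrist's pose just before it. camera_info takes no time and is no camera call.
- job_done(): hands the job in, once; it reports no verdict.
The state is a dict: "time": time; "joint_pos": joint angles; "dq": joint speeds; "joint_efforts": joint torques, N m; "position": TCP position; "eef_rot": TCP orientation; "force": force on the tool from outside, world axes, zero at the start; "moment": the same for the moment, N m; "opening": opening from 0.0 (shut) to 1.0 (fully open).
Only numpy, scipy, OpenCV 4.12 (cv2) and the standard library are available. Lean on these libraries where they do the work, as an engineer would, in place of code of your own. Each camera call takes 0.05 s, during which the arm holds its last target.

TASK

Pieces of cooking chocolate are lying on the closed lid of the bread bin: pick up the scraper block, sweep all four with it into the tray beside the bin without touching them with the gripper, and stand the scraper upright on the mat again. Then raise the lid (the bar on its front edge is there for that) and finish while still holding it open at 45 degrees; it falls shut if let go, so do not let go at the end. Leave the mug, the dosing ring and the canister where they stand.

Things in the scene. Friction and masses are not known exactly. Their poses are not given: they have to be found in the camera images.
- bin: white bread bin, fixed to the bench, 170 mm deep (its x), 256 mm wide (its y), 100 mm high without the lid; origin at the centre of its underside, z up, its front (the side with the bar) towards its -x. The closed wooden lid on it is 180 mm (x, from -95 to +85 mm) by 280 mm (y, from -140 to +140 mm) and 12 mm thick, so its flat top lies 112 mm above the origin; it overhangs the sides by 12 mm
- lid (a joint): opening angle of the bin's lid in rad: 0 is shut, growing as the front edge rises, 0.785 is 45 degrees, stop at 1.9. The hinge runs along the bin's y at the rear. The lid weighs about 0.4 kg and falls shut by its own weight when let go below about 85 degrees; no spring, hardly any friction
- lid_hinge (a point): point on the hinge axis, mid-width, at the bin's rear upper edge: 85 mm to +x and 100 mm above the bin's origin
- lid_bar (a point): centre of the lid's front bar: a round horizontal steel bar, 12 mm thick, 120 mm long along the bin's y, carried by two 10 mm stays at 56 mm either side of the middle, with a free gap of 34 mm between the bar and the lid's front edge. It moves with the lid; shut, it lies 135 mm to -x of the bin's origin and 106 mm above the bench; from the hinge axis it lies 220 mm forward and 6 mm above in the lid's own frame
- tray: open aluminium tray, fixed, 220 mm (x) by 120 mm (y) outside, 35 mm high, walls and floor about 4 mm; origin at the centre of its underside, axes parallel to the bin's. It stands against the bin's left (+y) or right (-y) side, its near wall just under the overhanging lid, so what is pushed slowly over that side edge of the lid falls in. The canister stands at the other side
- piece1: one of four equal, loose, flat pieces of dark chocolate, 30 x 26 x 10 mm, 10 g, lying on the closed lid within 37 mm of the bin's middle in the bin's x and 70 mm in its y; origin at the centre of its underside, z up
- piece2: one of four equal, loose, flat pieces of dark chocolate, 30 x 26 x 10 mm, 10 g, lying on the closed lid within 37 mm of the bin's middle in the bin's x and 70 mm in its y; origin at the centre of its underside, z up
- piece3: one of four equal, loose, flat pieces of dark chocolate, 30 x 26 x 10 mm, 10 g, lying on the closed lid within 37 mm of the bin's middle in the bin's x and 70 mm in its y; origin at the centre of its underside, z up
- piece4: one of four equal, loose, flat pieces of dark chocolate, 30 x 26 x 10 mm, 10 g, lying on the closed lid within 37 mm of the bin's middle in the bin's x and 70 mm in its y; origin at the centre of its underside, z up
- mat: white silicone mat, fixed flat on the bench, 200 mm (x) by 130 mm (y), 4 mm thick; origin at the centre of its underside, z up. It lies far to the left or far to the right of the bin
- scraper: loose upright scraper block standing on the mat: 140 mm long (its x), 75 mm high, about 0.2 kg; a wooden block 28 mm thick (y) from 20 to 75 mm height, over a dark rubber foot 22 mm thick; the rubber is modelled rigid. Origin at the centre of its underside, z up
- mug: loose red enamel mug, 80 mm across, 85 mm high, origin at the centre of its underside; leave alone
- canister: loose clear canister with grey cap, 90 mm across, 130 mm high, standing beside the bin opposite the tray; origin at the centre of its underside; leave alone
- ring: loose steel dosing ring, 64 mm across, 22 mm high, near the mug; origin at the centre of its underside; leave alone
There are look-alikes about, which are no part of the job. What is shaped like the piece2 but green or yellow is not meant.

How it is judged:
By the outcome, as a careful person would: the job done as asked, in the order asked, and still so for the second after the job is handed in, while the arm keeps its last pose, push and grip.
It also fails if it takes over 72 s, if anything falls off the work surface, if the arm or the gripper's body presses on something with over 40 N, if the wrist force passes 120 N, or if a joint passes its speed limit or range.

## Working session

There is one attempt and no reset: what is moved stays moved. The work goes in short steps, Python scripts to look and compute and a shell command to move; the robot and the scene stay as the last step left them, time stands still between calls to the robot, and variables do not carry over. Pictures are saved under pics/ and viewed, and the job is handed in when it is done.

```bash
ls; mkdir -p pics; python3 - <<'E'
from bench import *
import cv2
print(state())
for n in ("scene","top"):
    im=capture(n); cv2.imwrite(f"pics/{n}0.png",im[:,:,::-1])
    print(n,camera_info(n))
print(camera_info("wrist"))
E
```

```text
pics
{'time': 0.0, 'joint_pos': array([-1.46799886e+00,  2.87160955e-01,  1.57818857e+00,  5.80961253e-06,
        1.27859704e+00, -1.50014438e-01]), 'dq': array([ 9.13789243e-04, -2.50985777e-04, -1.22133698e-03, -1.05123468e-03,
       -1.48037459e-05,  2.00996172e-04]), 'joint_efforts': array([-5.80735086e-04, -4.05980659e+01, -2.92627072e+01, -2.70881965e-04,
        5.79491563e-03, -6.36432027e-07]), 'position': array([ 0.16879321, -0.65292504,  0.251944  ]), 'eef_rot': array([-1.31648361,  1.02205974, -1.01935813]), 'force': array([0.1386042 , 0.4051769 , 1.06896427]), 'moment': array([-0.02850645,  0.03666735, -0.01064382]), 'opening': 0.9999920526467875}
scene {'K': array([[357.89361942,   0.        , 256.08566508],
       [  0.        , 357.89361942, 191.97376454],
       [  0.        ,   0.        ,   1.        ]]), 'k1': 0.03442437146660356, 'R': array([[-0.10707398,  0.99420127,  0.00994947],
       [ 0.51153613,  0.0636671 , -0.85689981],
       [-0.85256434, -0.08666216, -0.51538696]]), 't': array([ 0.07815131, -0.22046062,  1.50971774])}
top {'K': array([[425.43378226,
[... 228 characters left out ...]
735445,  0.02144522, -0.15707098],
       [ 0.1567826 , -0.01453529, -0.98752617]]), 't': array([-2.27258519e-05,  6.25442185e-01,  1.39947732e+00])}
{'K': array([[287.98389337,   0.        , 255.57673089],
       [  0.        , 287.98389337, 193.54264347],
       [  0.        ,   0.        ,   1.        ]]), 'k1': -0.04919760965359736, 'tool_from_camera': array([[ 9.99999280e-01, -1.18293833e-03, -2.00185767e-04,
         2.30508971e-04],
       [-1.83186705e-04, -3.15444715e-01,  9.48943938e-01,
        -1.20692869e-01],
       [-1.18568970e-03, -9.48943219e-01, -3.15444704e-01,
         8.04476950e-02],
       [ 0.00000000e+00,  0.00000000e+00,  0.00000000e+00,
         1.00000000e+00]])}
```

View pics/scene0.png

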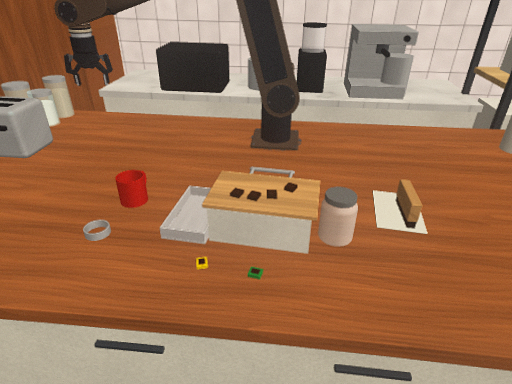

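View pics/top0.png

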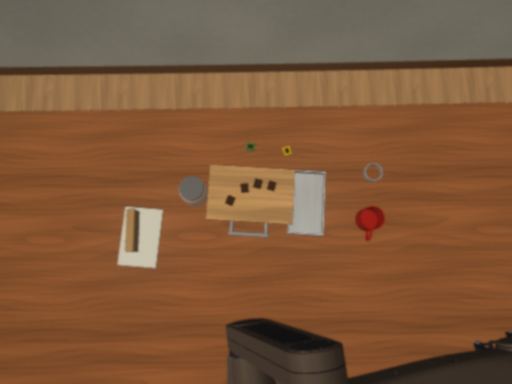

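The top view shows four dark pieces on the lid at about (230,200), (244,188), (258,183) and (271,186). The yellow look-alike is at (287,150) and the green one at (250,147), both on the bench behind the bin. The tray is on the -y side (307,203), and the mat with the scraper is at (140,237)/(131,230). Next I'll measure these.

```bash
cat > h.py <<'E'
import numpy as np, cv2
from bench import *
from scipy.spatial.transform import Rotation as Rn
def cam(name,st=None):
    c=camera_info(name)
    if name=="wrist":
        T=np.array(c["tool_from_camera"]); W=np.eye(4); W[:3,:3]=Rn.from_rotvec(st["eef_rot"]).as_matrix(); W[:3,3]=st["position"]
        C=W@T; return c["K"],c["k1"],C[:3,:3],C[:3,3]
    R=np.array(c["R"]); return c["K"],c["k1"],R.T,-R.T@np.array(c["t"])
def ray(cm,p):
    K,k1,R,o=cm; p=np.atleast_2d(np.asarray(p,float))
    d=(p-[K[0,2],K[1,2]])/[K[0,0],K[1,1]]; u=d.copy()
    for _ in range(20): u=d/(1+k1*(u**2).sum(1,keepdims=True))
    return o,np.c_[u,np.ones(len(u))]@R.T
def plane(cm,p,z):
    o,d=ray(cm,p); return o+d*((z-o[2])/d[:,2:3])
def proj(cm,X):
    K,k1,R,o=cm; c=(np.atleast_2d(X)-o)@R; u=c[:,:2]/c[:,2:]; u=u*(1+k1*(u**2).sum(1,keepdims=True))
    return u*[K[0,0],K[1,1]]+[K[0,2],K[1,2]]
def blobs(mask,amin=10):
    cs,_=cv2.findContours(mask.astype(np.uint8),cv2.RETR_EXTERNAL,cv2.CHAIN_APPROX_NONE)
    return [c[:,0,:].astype(float) for c in cs if cv2.contourArea(c)>=amin]
def save(im,name,box=None,k=1):
    if box: im=im[box[1]:box[3],box[0]:box[2]]
    cv2.imwrite("pics/"+name,cv2.resize(im[:,:,::-1],None,fx=k,fy=k,interpolation=cv2.INTER_CUBIC))
E
python3 - <<'E'
from h import *
im=capture("top"); st=state(); cm=cam("top")
save(im,"top1.png",(110,130,390,275),2.8)
hsv=cv2.cvtColor(im,cv2.COLOR_RGB2HSV)
print(Rn.from_rotvec(st["eef_rot"]).as_matrix().round(3))
for p in [(131,230),(140,215),(250,180),(200,190),(300,180),(310,200),(222,172),(248,236)]: print(p,im[p[1],p[0]],hsv[p[1],p[0]])
E
```

```text
[[ 0.25  -0.     0.968]
 [-0.968  0.002  0.25 ]
 [-0.002 -1.     0.   ]]
(131, 230) [165 125  78] [ 16 134 165]
(140, 215) [183 176 156] [ 22  38 183]
(250, 180) [161 121  74] [ 16 138 161]
(200, 190) [103  98  92] [ 16  27 103]
(300, 180) [171 166 157] [ 19  21 171]
(310, 200) [167 164 155] [ 23  18 167]
(222, 172) [175 131  80] [ 16 138 175]
(248, 236) [137  98  74] [ 11 117 137]
```

View pics/top1.png

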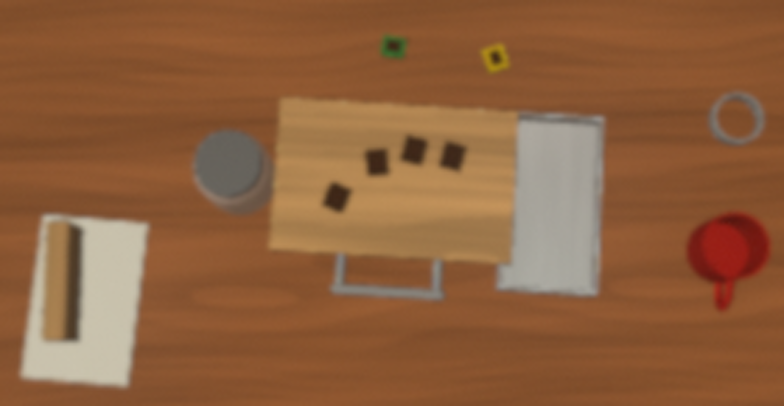

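```bash
python3 - <<'E'
from h import *
im=capture("top"); cm=cam("top"); hsv=cv2.cvtColor(im,cv2.COLOR_RGB2HSV).astype(int)
H,S,V=hsv[...,0],hsv[...,1],hsv[...,2]
wood=(H>12)&(H<24)&(S>95)&(S<160)&(V>140)
wood=cv2.morphologyEx(wood.astype(np.uint8),cv2.MORPH_CLOSE,np.ones((13,13)))
wood[:125]=0
def rect(c,z,l):
    P=plane(cm,c,z)[:,:2]; (cx,cy),(w,h),a=cv2.minAreaRect((P*1000).astype(np.float32))
    print(l,"c",round(cx,1),round(cy,1),"size",round(w,1),round(h,1),"ang",round(a,2), "px",c.mean(0).round(0))
for c in blobs(wood,100):
    if c[:,1].mean()<125: continue
    rect(c,0.112,"wood@.112"); rect(c,0.079,"wood@.079")
dark=(V<90); dark[:160]=0; dark[215:]=0; dark[:,:212]=0; dark[:,290:]=0
for c in blobs(dark,15): rect(c,0.117,"dark")
mat=(S<60)&(V>140); mat[:,180:]=0; mat[:200]=0
for c in blobs(mat,100): rect(c,0.004,"mat")
tr=(S<60)&(V>120); tr[:,:280]=0; tr[:,335:]=0; tr[:160]=0;tr[245:]=0
for c in blobs(tr,100): rect(c,0.035,"tray")
can=(S<60)&(V<130); can[:,:170]=0; can[:,210:]=0;can[:170]=0;can[212:]=0
for c in blobs(can,100): rect(c,0.13,"cap")
for n,z,px in [("bar",.106,[(229,236),(267,238)]),("tray corners",.035,[(295,170),(325,172),(288,233),(324,235)]),("mug",0.085,[(371,217)]),("ring",.022,[(373,172)])]:
    print(n,plane(cm,px,z)[:,:2].round(3).tolist())
E
```

```text
wood@.112 c 505.2 401.1 size 43.5 134.4 ang 83.92 px [127. 230.]
wood@.079 c 507.8 410.7 size 44.5 137.7 ang 83.92 px [127. 230.]
wood@.112 c 612.0 7.9 size 281.2 185.2 ang 85.29 px [250. 194.]
wood@.079 c 617.1 7.9 size 288.0 189.7 ang 85.29 px [250. 194.]
dark c 591.9 72.5 size 20.3 23.4 ang 62.86 px [230. 200.]
dark c 631.9 26.5 size 19.5 23.1 ang 88.85 px [244. 188.]
dark c 636.8 -62.3 size 19.7 24.9 ang 74.59 px [271. 185.]
dark c 645.4 -17.6 size 20.6 25.7 ang 74.75 px [257. 183.]
mat c 488.2 388.9 size 129.4 197.7 ang 83.67 px [138. 237.]
tray c 590.3 -185.7 size 119.1 220.0 ang 85.17 px [308. 202.]
cap c 630.2 196.5 size 70.5 75.1 ang 89.8 px [191. 188.]
bar [[0.477, 0.078], [0.467, -0.044]]
tray corners [[0.704, -0.15], [0.694, -0.254], [0.486, -0.118], [0.477, -0.24]]
mug [[0.53, -0.389]]
ring [[0.693, -0.425]]
```

```bash
python3 -m handwheel '{"linear":[[26,29,0],[26,29,0],[26,29,0],[26,29,0],[26,29,0],[26,29,0],[26,29,0],[26,29,0]],"turn":[[0,0,0.11],[0,0,0.11],[0,0,0.11],[0,0,0.11],[0,0,0.11],[0,0,0.11],[0,0,0.11],[0,0,0.11]],"claw":[-1,-1,-1,-1,-1,-1,-1,-1]}' 
python3 -m handwheel '{"linear":[[26,29,0],[26,29,0],[26,29,0],[26,29,0],[2,40,0],[2,40,0],[2,40,0],[2,40,0]],"turn":[[0,0,0.11],[0,0,0.11],[0,0,0.11],[0,0,0.11],[0,0,0.11],[0,0,0.11],[0,0,0.11],[0,0,0.11]],"claw":[-1,-1,-1,-1,-1,-1,-1,-1]}' 
python3 -m handwheel '{"linear":[[2,40,0],[2,40,0],[2,40,0],[2,40,0],[2,40,0],[-2,40,0],[-2,40,0],[-2,40,0]],"turn":[[0,0,0.11],[0,0,0.11],[0,0,0.11],[0,0,0.11],[0,0,0.11],[0,0,0.11],[0,0,0.11],[0,0,0.11]],"claw":[-1,-1,-1,-1,-1,-1,-1,-1]}' 
```

```text
time: 0.87
position: [0.3777, -0.4198, 0.2532]
eef_rot: [-1.544, 0.339, -0.339]
force: [0.9, -0.4, 0.2]
opening: 0.997
time: 1.53
position: [0.4886, -0.1436, 0.2531]
eef_rot: [-1.542, -0.351, 0.351]
force: [0.4, -0.6, 0.2]
opening: 1.0
time: 2.2
position: [0.4923, 0.1765, 0.2534]
eef_rot: [-1.315, -1.028, 1.028]
force: [1.0, -0.9, 0.4]
opening: 0.996
```

```bash
python3 -m handwheel '{"linear":[[0,38,0],[0,38,0],[0,38,0],[0,38,0],[0,38,0],[0,14,0],[0,0,0],[0,0,0]],"turn":[[0,0,0.07],[0,0,0.07],[0,0,0],[0,0,0],[0,0,0],[0,0,0],[0,0,0],[0,0,0]],"claw":[-1,-1,-1,-1,-1,-1,-1,-1]}' 
python3 - <<'E'
from h import *
st=state(); im=capture("wrist"); save(im,"w1.png",None,1.5); np.save("w1.npy",im)
import pickle; pickle.dump(st,open("w1.pkl","wb"))
cm=cam("wrist",st); print(st["position"],Rn.from_rotvec(st["eef_rot"]).as_matrix().round(3),cm[3])
print(st['joint_pos'])
print(proj(cm,[[.5,.4,.079],[.44,.41,.079],[.58,.4,.079]]))
E
```

```text
time: 2.87
position: [0.4925, 0.3785, 0.2528]
eef_rot: [-1.258, -1.129, 1.131]
force: [0.2, -1.4, 0.1]
opening: 0.998
[0.49252475 0.37851484 0.25278182] [[ 0.107 -0.001 -0.994]
 [ 0.994 -0.001  0.107]
 [-0.001 -1.     0.001]] [0.41184585 0.3869969  0.37352606]
[ 4.92370482e-01  1.70652779e-01  1.71482223e+00 -7.93230035e-04
  1.25741379e+00 -9.70905007e-01]
[[277.16274425 183.72628724]
 [281.96667231 125.55176731]
 [283.00341085 249.92004784]]
```

View pics/w1.png

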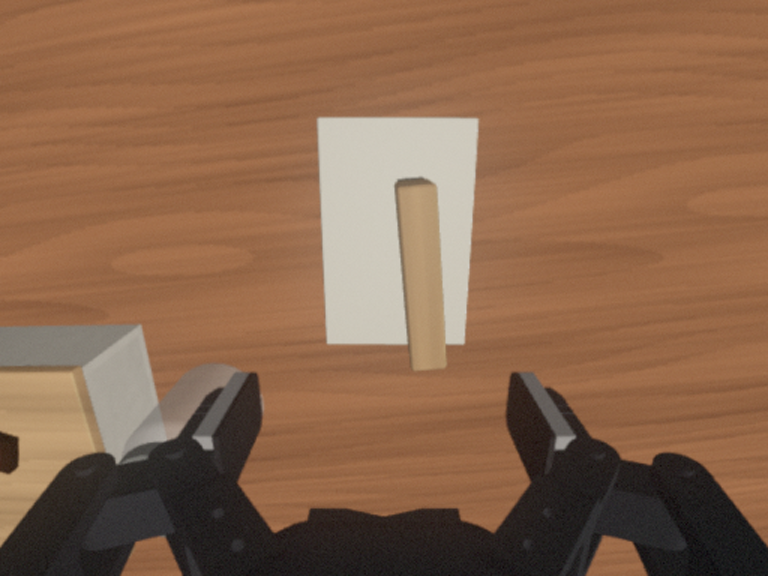

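The wrist view shows the scraper standing on the mat. The corners of its top are at about (398,186), (437,184), (446,367) and (412,370) in the 1.5x picture, and the far end hides the mat's edge.

```bash
python3 - <<'E'
from h import *
import pickle
im=np.load("w1.npy"); st=pickle.load(open("w1.pkl","rb")); cm=cam("wrist",st)
p=np.array([(398,186),(437,184),(446,368),(412,370)])/1.5
P=plane(cm,p,.079)[:,:2]*1000; print(P.round(1))
hsv=cv2.cvtColor(im,cv2.COLOR_RGB2HSV).astype(int);H,S,V=hsv[...,0],hsv[...,1],hsv[...,2]
w=(S>55); w[:75]=0;w[235:]=0;w[:,:262]=0;w[:,300:]=0
for y in (130,150,170,190,210):
    print(y,S[y,255:310:2])
m=np.array([(318,118),(477,118),(465,345),(327,344)])/1.5
print((plane(cm,m,.004)[:,:2]*1000).round(1))
E
```

```text
[[436.7 393.6]
 [438.2 419.5]
 [575.9 416.8]
 [574.7 390.8]]
130 [20 22 22 21 39 83 91 92 91 92 90 90 90 93 92 91 90 92 61 22 21 22 21 21
 22 22 22 21]
150 [23 22 20 22 21 48 89 91 93 91 95 92 93 94 91 96 92 92 89 24 22 21 22 21
 22 23 21 22]
170 [21 24 24 21 22 23 57 96 93 92 92 94 91 94 94 95 96 93 94 75 22 22 22 22
 21 23 21 23]
190 [21 22 22 22 22 22 23 72 92 93 95 94 95 93 92 95 97 95 95 92 27 23 24 22
 21 23 25 23]
210 [ 24  24  24  23  23  23  24  24  88  98  98  96  94  94  94  97  97  95
 100  98  82  23  23  23  25  23  23  25]
[[382.6 336.7]
 [396.3 463.7]
 [595.3 443.7]
 [580.3 314.6]]
```

```bash
python3 -m handwheel '{"linear":[[7,13,-5],[7,13,-20],[0,0,-35],[0,0,-40],[0,0,-40],[0,0,-35],[0,0,-22],[0,0,0]],"turn":[[0,0,0.045],[0,0,0.042],[0,0,0],[0,0,0],[0,0,0],[0,0,0],[0,0,0],[0,0,0]],"claw":[-1,-1,-1,-1,-1,-1,-1,-1]}' 60
python3 -m handwheel '{"linear":[[0,0,0],[0,0,0],[0,0,0],[0,0,0],[0,0,0],[0,0,0],[0,0,0],[0,0,0]],"turn":[[0,0,0],[0,0,0],[0,0,0],[0,0,0],[0,0,0],[0,0,0],[0,0,0],[0,0,0]],"claw":[1,1,1,1,1,1,1,1]}' 60
```

```text
time: 3.58
position: [0.5034, 0.4, 0.0496]
eef_rot: [-1.218, -1.18, 1.202]
force: [-0.8, -0.7, -0.6]
opening: 1.001
time: 4.25
position: [0.5083, 0.4052, 0.0589]
eef_rot: [-1.221, -1.197, 1.191]
force: [-0.5, -1.7, 6.3]
opening: 0.321
```

```bash
python3 -m handwheel '{"linear":[[0,0,15],[0,0,30],[0,0,40],[0,0,40],[0,0,30],[0,0,0],[0,0,0]],"turn":[[0,0,0],[0,0,0],[0,0,0],[0,0,0],[0,0,0],[0,0,0],[0,0,0]],"claw":[1,1,1,1,1,1,1]}' 60
python3 - <<'E'
from h import *
st=state(); im=capture("wrist"); save(im,"w2.png",None,1.5); 
print(st["position"],Rn.from_rotvec(st["eef_rot"]).as_matrix().round(3),st["force"],st["moment"],st["joint_pos"])
save(capture("scene"),"s2.png",(300,60,512,260),3)
E
```

```text
time: 4.83
position: [0.5075, 0.4051, 0.2145]
eef_rot: [-1.221, -1.198, 1.189]
force: [-0.2, -0.2, -3.1]
opening: 0.322
[0.50753973 0.40512451 0.21448707] [[ 0.022  0.004 -1.   ]
 [ 1.     0.003  0.022]
 [ 0.003 -1.    -0.004]] [-0.24919914 -0.18211967 -3.14925677] [-0.03154417  0.02002873 -0.00011875] [ 5.17596490e-01  2.60644371e-01  1.68076479e+00  1.44628615e-04
  1.19499918e+00 -1.03171606e+00]
```

View pics/w2.png

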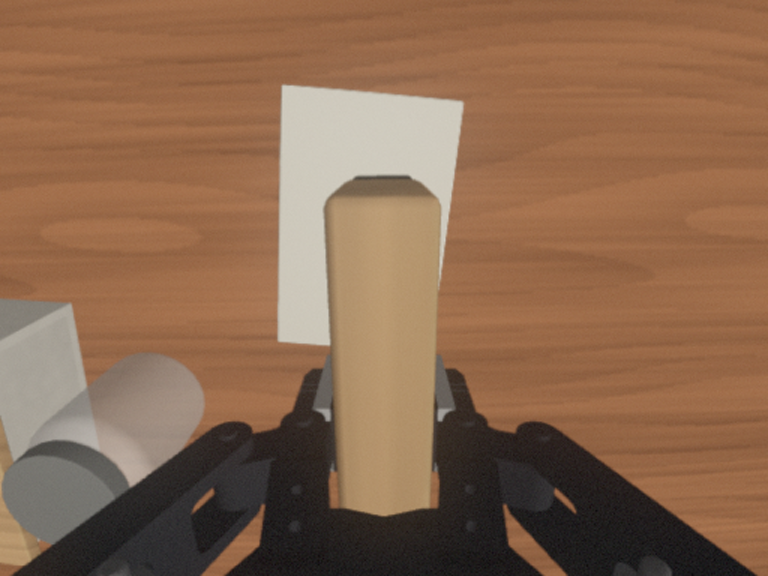

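View pics/s2.png

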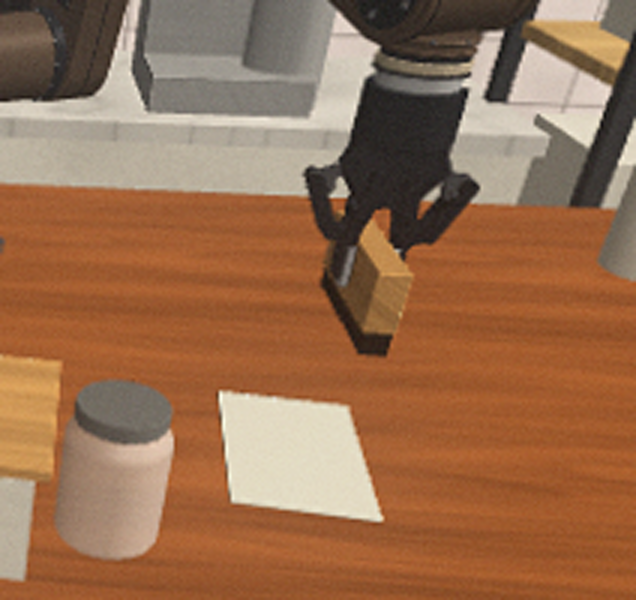

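The scraper is held level, with the mat below and the canister at lower left. I'll carry it above the canister's height to the +y end of the lid.

```bash
python3 -m handwheel '{"linear":[[8,-20,4],[13,-33,4],[15,-38,2],[15,-38,0],[15,-38,0],[15,-38,0],[15,-38,0],[13,-33,0]],"turn":[[0,0,-0.01],[0,0,-0.01],[0,0,-0.01],[0,0,-0.01],[0,0,-0.01],[0,0,-0.01],[0,0,0],[0,0,0]],"claw":[1,1,1,1,1,1,1,1]}' 60
python3 -m handwheel '{"linear":[[5,-11,0],[0,0,0],[0,0,0],[0,0,0]],"turn":[[0,0,0],[0,0,0],[0,0,0],[0,0,0]],"claw":[1,1,1,1]}' 60
python3 - <<'E'
from h import *
st=state(); im=capture("wrist"); save(im,"w3.png",None,1.5); np.save("w3.npy",im)
import pickle; pickle.dump(st,open("w3.pkl","wb"))
print(st["position"],Rn.from_rotvec(st["eef_rot"]).as_matrix().round(3),st["joint_pos"])
E
```

```text
time: 5.6
position: [0.6147, 0.1259, 0.2176]
eef_rot: [-1.243, -1.143, 1.152]
force: [0.0, -0.3, -2.5]
opening: 0.317
time: 5.93
position: [0.6196, 0.1186, 0.2194]
eef_rot: [-1.243, -1.147, 1.151]
force: [0.0, 0.3, -2.7]
opening: 0.321
[0.6196221  0.11859697 0.21942258] [[ 0.081 -0.004 -0.997]
 [ 0.997  0.001  0.081]
 [ 0.    -1.     0.004]] [ 2.81981201e-02  2.20900261e-01  1.71910503e+00  8.47718849e-04
  1.20524901e+00 -1.46193825e+00]
```

View pics/w3.png

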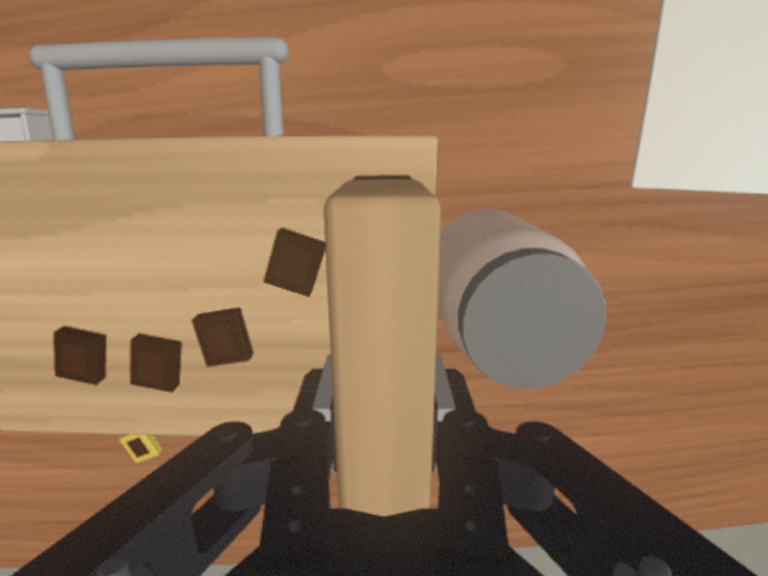

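The four dark pieces are at (295,262), (222,336), (156,362) and (80,355) in the 1.5x picture, all to the -y side of the scraper. The lid's front right corner is at (436,137). The yellow look-alike is on the bench, out of the way.

```bash
python3 - <<'E'
from h import *
import pickle
st=pickle.load(open("w3.pkl","rb")); cm=cam("wrist",st)
def w(p,z): return (plane(cm,np.array(p)/1.5,z)[:,:2]*1000)
print("lid front L,R corner; rear",w([(60,142),(436,137),(10,430),(220,434)],.112).round(1).tolist())
b=w([(40,56),(280,50)],.106);print("bar ends",b.round(1).tolist(),b.mean(0))
P=w([(293,258),(220,332),(157,357),(82,350)],.122)
o=np.array([617,7.5]);a=np.deg2rad(-4.7);R=np.array([[np.cos(a),np.sin(a)],[-np.sin(a),np.cos(a)]])
print("pieces",P.round(1).tolist(),"bin",((P-o)@R.T).round(1).tolist())
print("corner in bin",((w([(60,142),(436,137),(10,430),(220,434)],.112)-o)@R.T).round(1).tolist(),((b-o)@R.T).round(1).tolist())
print("canister cap",w([(531,318),(460,318),(605,318)],.13).round(1).tolist())
E
```

```text
lid front L,R corner; rear [[519.4, -41.4], [535.0, 151.5], [689.4, -133.3], [700.4, 7.6]]
bar ends [[476.7, -44.7], [487.6, 78.0]] [482.13337166  16.6666146 ]
pieces [[588.7, 73.4], [627.0, 26.7], [639.5, -12.8], [631.9, -56.1]] bin [[-33.6, 63.4], [8.4, 20.0], [24.0, -18.4], [20.1, -62.2]]
corner in bin [[-93.3, -56.7], [-93.5, 136.8], [83.7, -134.4], [83.1, 7.0]] [[-135.6, -63.5], [-134.8, 59.7]]
canister cap [[629.3, 195.3], [626.1, 157.9], [632.7, 235.0]]
```

```bash
python3 -m handwheel '{"linear":[[0,0,-15],[0,0,-20],[0,0,-11],[0,0,0],[0,0,0]],"turn":[[0,0,0],[0,0,0],[0,0,0],[0,0,0],[0,0,0]],"claw":[1,1,1,1,1]}' 60
python3 -m handwheel '{"linear":[[0,0,-2],[0,0,-2],[0,0,0]],"turn":[[0,0,0],[0,0,0],[0,0,0]],"claw":[1,1,1]}' 60
python3 -m handwheel '{"linear":[[0,0,-1],[0,0,-1],[0,0,0]],"turn":[[0,0,0],[0,0,0],[0,0,0]],"claw":[1,1,1]}' 60
```

```text
time: 6.4
position: [0.6199, 0.1185, 0.1743]
eef_rot: [-1.244, -1.148, 1.151]
force: [-0.2, 0.2, -2.3]
opening: 0.327
time: 6.65
position: [0.6213, 0.1176, 0.1721]
eef_rot: [-1.248, -1.15, 1.148]
force: [0.1, 0.3, -2.0]
opening: 0.322
time: 6.9
position: [0.6209, 0.1174, 0.1694]
eef_rot: [-1.247, -1.149, 1.149]
force: [0.1, -0.0, -2.8]
opening: 0.323
```

```bash
python3 -m handwheel '{"linear":[[0,0,-1],[0,0,-1],[0,0,0]],"turn":[[0,0,0],[0,0,0],[0,0,0]],"claw":[1,1,1]}' 60
python3 - <<'E'
from h import *
save(capture("scene"),"s3.png",(190,130,390,260),3.8)
E
```

```text
time: 7.15
position: [0.6209, 0.1174, 0.1672]
eef_rot: [-1.247, -1.149, 1.149]
force: [-0.4, -0.2, -3.1]
opening: 0.321
```

View pics/s3.png

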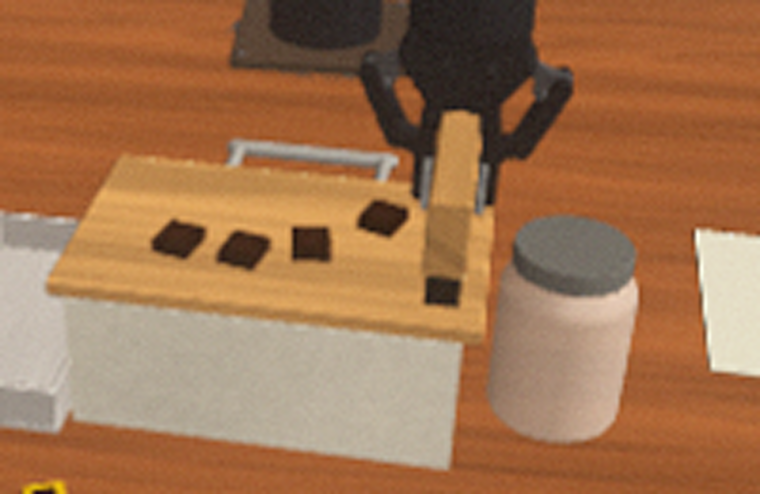

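```bash
python3 -m handwheel '{"linear":[[-0.5,-6,0.3],[-1,-12,0],[-1,-12,0],[-1,-12,0],[-1,-12,0],[-1,-12,0],[-1,-12,0],[-1,-12,0]],"turn":[[0,0,0],[0,0,0],[0,0,0],[0,0,0],[0,0,0],[0,0,0],[0,0,0],[0,0,0]],"claw":[1,1,1,1,1,1,1,1]}' 60
python3 -m handwheel '{"linear":[[-0.8,-10,0],[-0.7,-8,0],[-0.5,-6,0],[-0.5,-6,0],[-0.5,-6,0],[0,0,0]],"turn":[[0,0,0],[0,0,0],[0,0,0],[0,0,0],[0,0,0],[0,0,0]],"claw":[1,1,1,1,1,1]}' 60
python3 - <<'E'
from h import *
im=capture("wrist"); save(im,"w4.png",None,1.5)
E
```

```text
time: 7.87
position: [0.6132, 0.026, 0.1677]
eef_rot: [-1.247, -1.148, 1.148]
force: [-0.3, 0.0, -3.2]
opening: 0.328
time: 8.37
position: [0.6103, -0.0095, 0.1676]
eef_rot: [-1.247, -1.148, 1.149]
force: [-0.2, 0.1, -3.0]
opening: 0.322
```

View pics/w4.png

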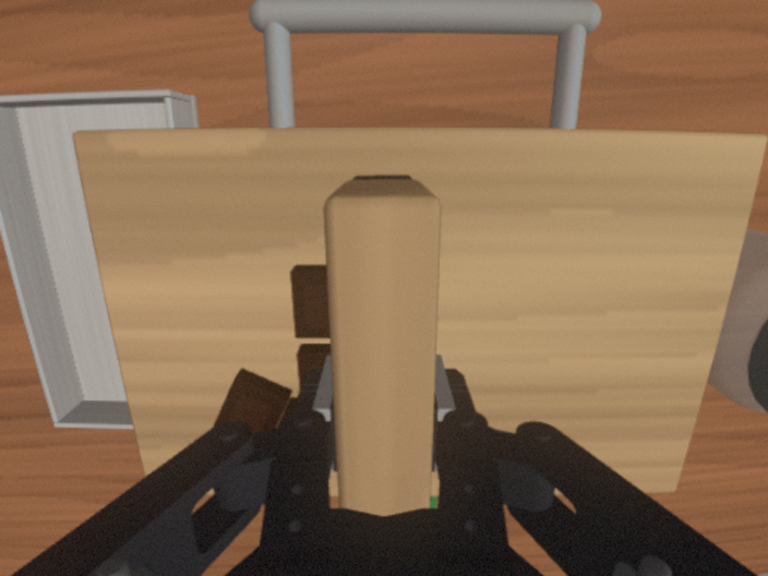

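The pieces are being pushed along at the scraper's -y face and none are left behind it. I'll continue slowly over the edge.

```bash
python3 -m handwheel '{"linear":[[-0.5,-6,0],[-0.5,-6,0],[-0.5,-6,0],[-0.5,-6,0],[-0.5,-6,0],[-0.5,-6,0],[-0.5,-6,0],[-0.5,-6,0]],"turn":[[0,0,0],[0,0,0],[0,0,0],[0,0,0],[0,0,0],[0,0,0],[0,0,0],[0,0,0]],"claw":[1,1,1,1,1,1,1,1]}' 60
python3 -m handwheel '{"linear":[[-0.4,-5,0],[-0.4,-5,0],[-0.4,-5,0],[-0.4,-5,0],[-0.4,-5,0],[-0.4,-5,0],[-0.4,-5,0],[-0.4,-5,0]],"turn":[[0,0,0],[0,0,0],[0,0,0],[0,0,0],[0,0,0],[0,0,0],[0,0,0],[0,0,0]],"claw":[1,1,1,1,1,1,1,1]}' 60
python3 - <<'E'
from h import *
im=capture("wrist"); save(im,"w5.png",None,1.2)
save(capture("scene"),"s5.png",(150,130,390,260),3)
E
```

```text
time: 9.08
position: [0.6063, -0.0572, 0.1676]
eef_rot: [-1.247, -1.149, 1.149]
force: [-0.2, 0.5, -2.9]
opening: 0.316
time: 9.75
position: [0.6031, -0.097, 0.1676]
eef_rot: [-1.247, -1.149, 1.149]
force: [0.2, -0.7, -2.4]
opening: 0.321
```

View pics/w5.png

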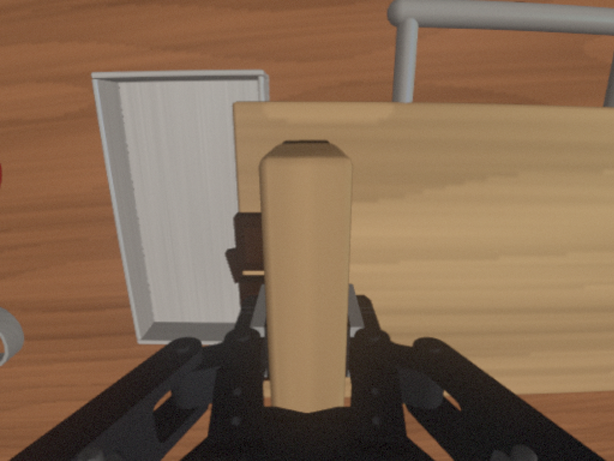

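View pics/s5.png

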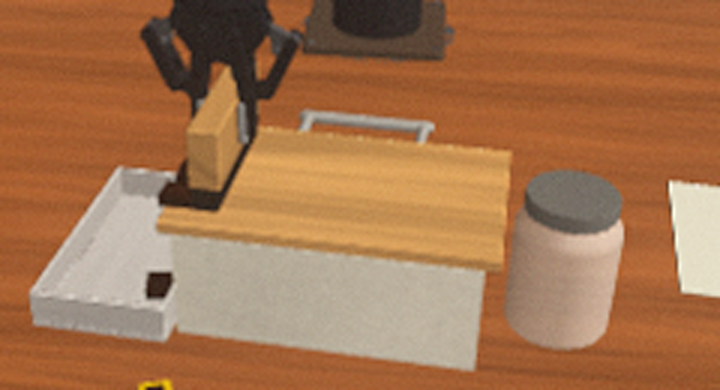

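```bash
python3 -m handwheel '{"linear":[[-0.4,-5,0],[-0.4,-5,0],[-0.4,-5,0],[-0.4,-5,0],[-0.4,-5,0],[-0.4,-5,0],[-0.4,-5,0],[-0.4,-5,0]],"turn":[[0,0,0],[0,0,0],[0,0,0],[0,0,0],[0,0,0],[0,0,0],[0,0,0],[0,0,0]],"claw":[1,1,1,1,1,1,1,1]}' 60
python3 -m handwheel '{"linear":[[-0.4,-5,0],[-0.4,-5,0],[-0.4,-5,0],[-0.4,-5,0],[0,0,0]],"turn":[[0,0,0],[0,0,0],[0,0,0],[0,0,0],[0,0,0]],"claw":[1,1,1,1,1]}' 60
python3 - <<'E'
from h import *
im=capture("wrist"); save(im,"w6.png",None,1.2)
save(capture("scene"),"s6.png",(150,130,390,260),3)
E
```

```text
time: 10.52
position: [0.5999, -0.1371, 0.1676]
eef_rot: [-1.247, -1.149, 1.149]
force: [-0.2, 0.2, -2.4]
opening: 0.319
time: 10.93
position: [0.5983, -0.1576, 0.1677]
eef_rot: [-1.248, -1.148, 1.148]
force: [0.1, -0.1, -1.8]
opening: 0.324
```

View pics/w6.png

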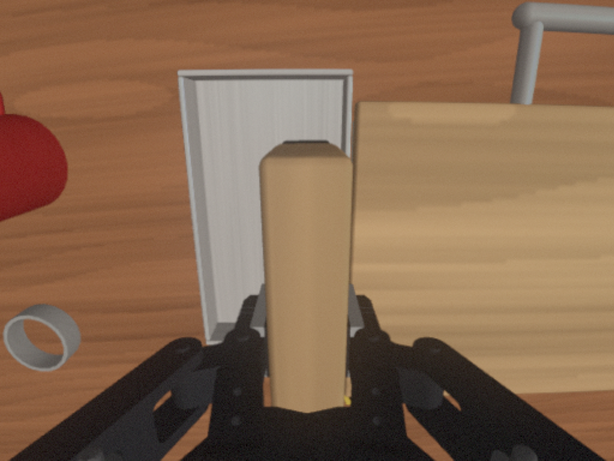

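View pics/s6.png

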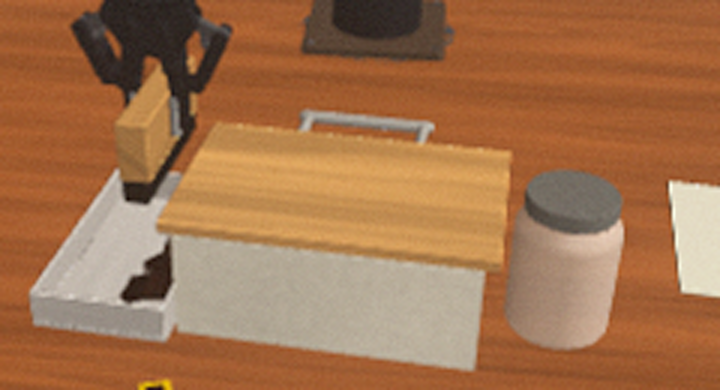

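```bash
python3 -m handwheel '{"linear":[[0,0,25],[0,0,35],[-5,25,0],[-7,37,0],[-7,38,0],[-7,38,0],[-7,38,0],[-7,38,0]],"turn":[[0,0,0],[0,0,0],[0,0,0],[0,0,0],[0,0,0],[0,0,0],[0,0,0],[0,0,0]],"claw":[1,1,1,1,1,1,1,1]}' 60
python3 -m handwheel '{"linear":[[-7,38,0],[-7,38,0],[-7,38,0],[-7,38,0],[-7,38,0],[-7,38,0],[-8,38,0],[-8,38,0]],"turn":[[0,0,0],[0,0,0],[0,0,0],[0,0,0],[0,0,0],[0,0,0],[0,0,0],[0,0,0]],"claw":[1,1,1,1,1,1,1,1]}' 60
python3 -m handwheel '{"linear":[[-5,20,0],[-3,8,0],[0,0,0],[0,0,0]],"turn":[[0,0,0],[0,0,0],[0,0,0],[0,0,0]],"claw":[1,1,1,1]}' 60
python3 - <<'E'
from h import *
import pickle
save(capture("top"),"t7.png",(110,130,390,275),2.8)
st=state();im=capture("wrist"); save(im,"w7.png",None,1.5);pickle.dump((st,im),open("w7.pkl","wb"))
print(st["position"])
E
```

```text
time: 11.7
position: [0.5576, 0.0594, 0.2278]
eef_rot: [-1.247, -1.149, 1.148]
force: [0.2, 0.7, -0.9]
opening: 0.314
time: 12.37
position: [0.4993, 0.3636, 0.2277]
eef_rot: [-1.246, -1.149, 1.149]
force: [2.0, 0.3, -1.7]
opening: 0.318
time: 12.7
position: [0.4922, 0.3892, 0.2274]
eef_rot: [-1.247, -1.149, 1.15]
force: [0.3, 0.3, -1.6]
opening: 0.32
[0.49251103 0.38852413 0.22739759]
```

View pics/t7.png

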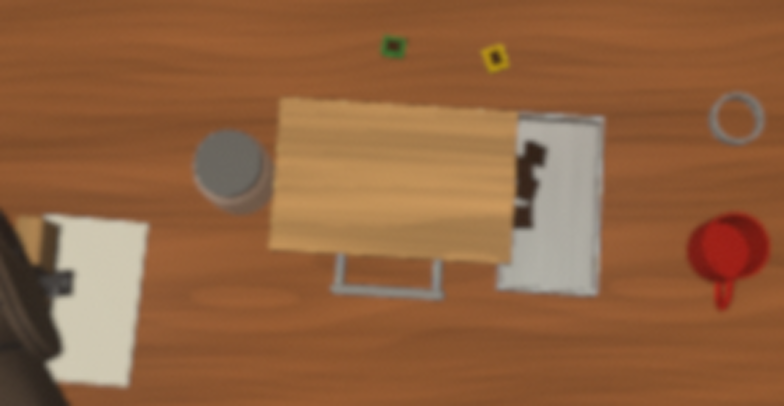

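View pics/w7.png

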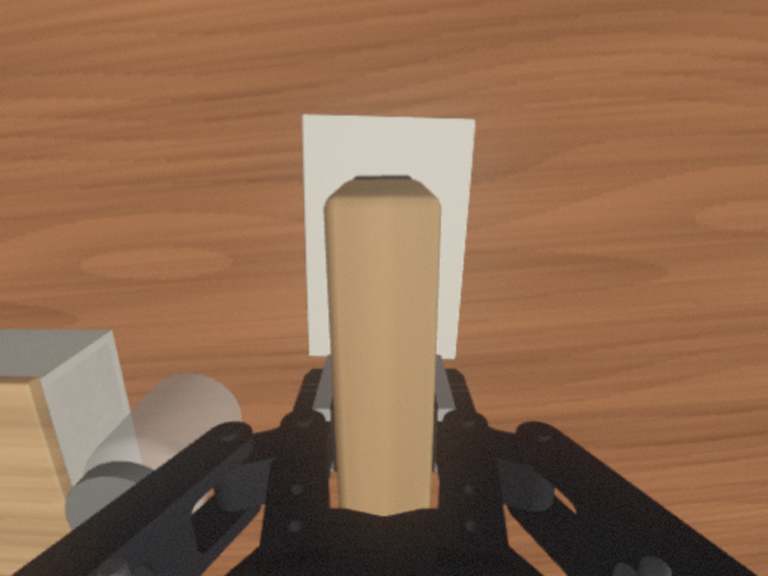

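All four pieces appear as a dark cluster in the tray at about (530,185) in the crop, partly under the lid's overhang. I'll check that more closely later. Now I'll set the scraper down.

```bash
python3 -m handwheel '{"linear":[[0,0,-20],[0,0,-40],[0,0,-40],[0,0,-35],[0,0,-20],[0,0,-8],[0,0,0],[0,0,0]],"turn":[[0,0,0],[0,0,0],[0,0,0],[0,0,0],[0,0,0],[0,0,0],[0,0,0],[0,0,0]],"claw":[1,1,1,1,1,1,1,1]}' 60
python3 -m handwheel '{"linear":[[0,0,-1],[0,0,-1],[0,0,0]],"turn":[[0,0,0],[0,0,0],[0,0,0]],"claw":[1,1,1]}' 60
python3 -m handwheel '{"linear":[[0,0,-1],[0,0,-1],[0,0,0]],"turn":[[0,0,0],[0,0,0],[0,0,0]],"claw":[1,1,1]}' 60
```

```text
time: 13.47
position: [0.4937, 0.3891, 0.0659]
eef_rot: [-1.248, -1.149, 1.146]
force: [-0.1, -0.5, -2.4]
opening: 0.321
time: 13.72
position: [0.4934, 0.39, 0.0645]
eef_rot: [-1.248, -1.151, 1.146]
force: [-0.4, 0.3, -1.6]
opening: 0.321
time: 13.97
position: [0.4922, 0.3895, 0.0607]
eef_rot: [-1.247, -1.149, 1.149]
force: [-0.2, -0.7, -2.6]
opening: 0.318
```

```bash
python3 -m handwheel '{"linear":[[0,0,-1],[0,0,-1],[0,0,0]],"turn":[[0,0,0],[0,0,0],[0,0,0]],"claw":[1,1,1]}' 60
python3 -m handwheel '{"linear":[[0,0,-0.7],[0,0,-0.6],[0,0,0]],"turn":[[0,0,0],[0,0,0],[0,0,0]],"claw":[1,1,1]}' 60
```

```text
time: 14.22
position: [0.4924, 0.3897, 0.0591]
eef_rot: [-1.247, -1.149, 1.149]
force: [-1.4, 0.1, 1.0]
opening: 0.317
time: 14.47
position: [0.4924, 0.3897, 0.059]
eef_rot: [-1.247, -1.148, 1.149]
force: [-6.2, -2.9, 8.1]
opening: 0.321
```

```bash
python3 -m handwheel '{"linear":[[0,0,0.5],[0,0,0],[0,0,0],[0,0,0],[0,0,0],[0,0,0],[0,0,0],[0,0,0]],"turn":[[0,0,0],[0,0,0],[0,0,0],[0,0,0],[0,0,0],[0,0,0],[0,0,0],[0,0,0]],"claw":[0.2,0,-0.2,-0.4,-0.6,-0.8,-0.8,-0.8]}' 60
python3 -m handwheel '{"linear":[[0,0,15],[0,0,30],[0,0,40],[0,0,40],[0,0,40],[0,0,25],[0,0,0],[0,0,0]],"turn":[[0,0,0],[0,0,0],[0,0,0],[0,0,0],[0,0,0],[0,0,0],[0,0,0],[0,0,0]],"claw":[-0.8,-0.8,-0.8,-0.8,-0.8,-0.8,-0.8,-0.8]}' 60
python3 - <<'E'
from h import *
import pickle
st=state();im=capture("wrist"); save(im,"w8.png",None,1.2)
cm=cam("wrist",st); print(st["position"],st["joint_pos"])
save(capture("scene"),"s8.png",(300,60,512,260),2.5)
E
```

```text
time: 15.13
position: [0.4923, 0.3895, 0.0577]
eef_rot: [-1.247, -1.149, 1.149]
force: [0.0, 0.4, -0.3]
opening: 0.901
time: 15.8
position: [0.4932, 0.39, 0.2506]
eef_rot: [-1.248, -1.153, 1.145]
force: [-0.2, 0.3, -1.1]
opening: 0.899
[0.49324277 0.39000031 0.25058472] [ 5.07880893e-01  1.85804100e-01  1.70154869e+00 -1.76895071e-05
  1.24908427e+00 -9.81178556e-01]
```

View pics/w8.png

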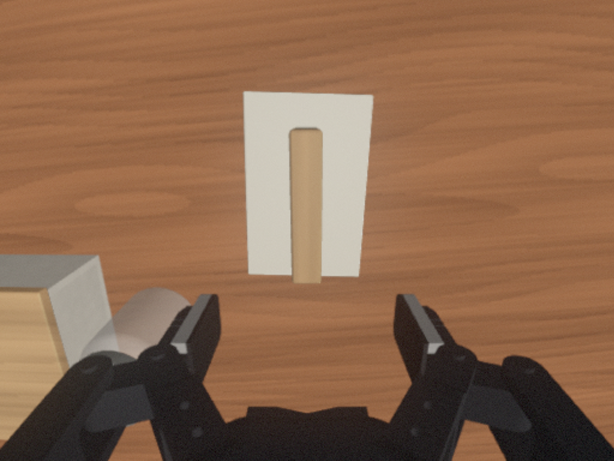

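View pics/s8.png

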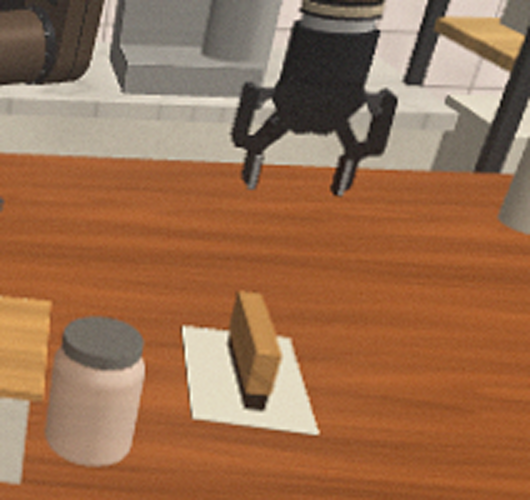

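The scraper stands upright on the mat. Next I'll go above the bar, turning the jaws a quarter turn to lie along the bin's x.

```bash
python3 -m handwheel '{"linear":[[0,-24,0],[0,-25,0],[0,-25,0],[0,-25,0],[0,-25,0],[0,-25,0],[0,-25,0],[0,-25,0]],"turn":[[0,0,-0.1],[0,0,-0.105],[0,0,-0.105],[0,0,-0.105],[0,0,-0.105],[0,0,-0.105],[0,0,-0.105],[0,0,-0.105]],"claw":[-0.8,-0.8,-0.8,-0.6,-0.4,-0.2,0,0.3]}' 60
python3 -m handwheel '{"linear":[[-1,-25,0],[-2,-25,0],[-2,-25,0],[-2,-25,0],[-2,-25,0],[-2,-25,0],[0,-25,0],[0,0,0]],"turn":[[0,0,-0.105],[0,0,-0.105],[0,0,-0.105],[0,0,-0.105],[0,0,-0.105],[0,0,-0.105],[0,0,-0.105],[0,0,0]],"claw":[0.3,0.3,0.3,0.3,0.3,0.3,0.3,0.3]}' 60
python3 -m handwheel '{"linear":[[0,0,0],[0,0,0]],"turn":[[0,0,0],[0,0,0]],"claw":[0.3,0.3]}' 60
python3 - <<'E'
from h import *
import pickle
st=state();im=capture("wrist"); save(im,"w9.png",None,1.5); pickle.dump((st,im),open("w9.pkl","wb"))
print(st["position"],st["joint_pos"],st["force"],st["opening"]);print(Rn.from_rotvec(st["eef_rot"]).as_matrix().round(3))
save(capture("top"),"t9.png",(200,150,390,265),4)
E
```

```text
time: 16.57
position: [0.4909, 0.1891, 0.2448]
eef_rot: [-1.51, -0.504, 0.512]
force: [0.1, -0.1, 0.4]
opening: 0.369
time: 17.23
position: [0.4802, 0.0125, 0.2452]
eef_rot: [-1.571, 0.073, -0.065]
force: [0.7, 0.8, -0.5]
opening: 0.348
time: 17.4
position: [0.4806, 0.0159, 0.2462]
eef_rot: [-1.569, 0.065, -0.06]
force: [-0.1, 0.4, -0.8]
opening: 0.348
[0.48063306 0.01592616 0.24615846] [-1.78510599e-01 -1.44872343e-01  2.04604058e+00  5.39981817e-04
  1.24366232e+00 -9.85933094e-02] [-0.13107325  0.35147579 -0.84035869] 0.34800827562525344
[[ 0.997 -0.003  0.08 ]
 [-0.08   0.001  0.997]
 [-0.003 -1.     0.001]]
```

View pics/w9.png

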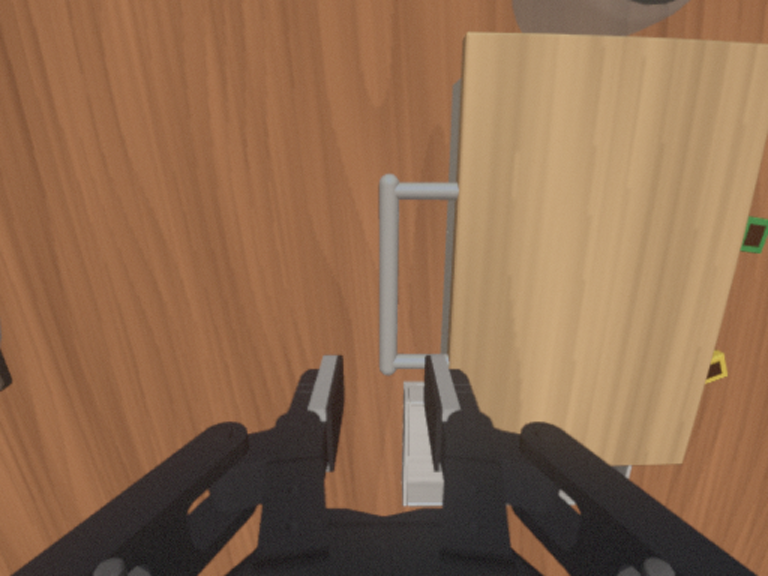

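View pics/t9.png

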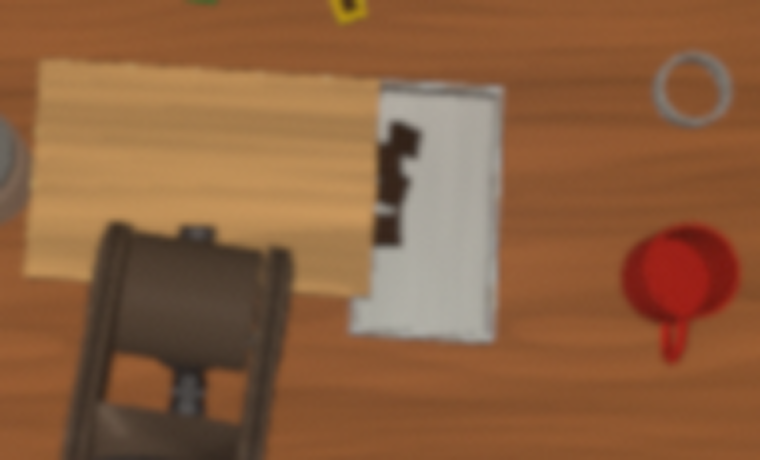

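The wrist view shows the bar running from (389,182) to (388,372), in line between the fingers. The top view shows the dark cluster in the tray at (400,185). I'll measure the bar.

```bash
python3 - <<'E'
from h import *
import pickle
st,im=pickle.load(open("w9.pkl","rb")); cm=cam("wrist",st)
b=plane(cm,np.array([(389,178),(388,374),(389.,190),(388,362)])/1.5,.106)*1000; print(b.round(1))
T=Rn.from_rotvec(st["eef_rot"]).as_matrix(); p=(np.array([(b[0]+b[1])/2/1000])-st["position"])@T
print("bar mid in tool mm",p*1000)
print("lid front corners",(plane(cm,np.array([(467,33),(452,366)])/1.5,.112)*1000).round(1))
# planar fit
D=[(.28716,1.57819,.6745,.2519),(.17065,1.71482,.6211,.2528),(.26064,1.68076,.6494,.2145),(.2209,1.7191,.6309,.2194),(-.14487,2.04604,.4809,.2462)]
A=[];y=[]
for a,b_,r,z in D:
    rr=np.sqrt(r*r-.1**2)
    A+= [[np.sin(a),np.sin(a+b_),0,1],[np.cos(a),np.cos(a+b_),1,0]]; y+=[rr,z]
s=np.linalg.lstsq(np.array(A),np.array(y),rcond=None); print(s[0],np.array(A)@s[0]-y)
E
```

```text
[[488.1  79.1 106. ]
 [477.4 -50.1 106. ]
 [487.5  72.2 106. ]
 [478.1 -40.9 106. ]]
bar mid in tool mm [[  2.63965049 140.14971881  -1.36146295]]
lid front corners [[534.9 151.1 112. ]
 [520.3 -44.2 112. ]]
[ 0.44445287  0.56924777 -0.00892785 -0.00401745] [-4.49822515e-04  1.65707081e-04 -2.39818579e-04  8.34465026e-05
 -5.35883681e-04 -1.55398825e-04  1.33027874e-03 -1.00987598e-04
 -1.04753967e-04  7.23283964e-06]
```

```bash
python3 -m handwheel '{"linear":[[2.5,-1,-15],[0,0,-35],[0,0,-35],[0,0,-25],[0,0,-15],[0,0,-8],[0,0,0],[0,0,0]],"turn":[[0,0,0],[0,0,0],[0,0,0],[0,0,0],[0,0,0],[0,0,0],[0,0,0],[0,0,0]],"claw":[0.3,0.3,0.3,0.3,0.3,0.3,0.3,0.3]}' 50
python3 - <<'E'
from h import *
st=state();im=capture("wrist"); save(im,"w10.png",None,1.5)
print(st["position"],st["force"],st["opening"])
E
```

```text
time: 18.17
position: [0.4842, 0.015, 0.1152]
eef_rot: [-1.57, 0.062, -0.063]
force: [0.7, 1.2, 0.1]
opening: 0.353
[0.48421626 0.01500672 0.11521066] [0.68593805 1.17253688 0.11798179] 0.3533885081561636
```

View pics/w10.png

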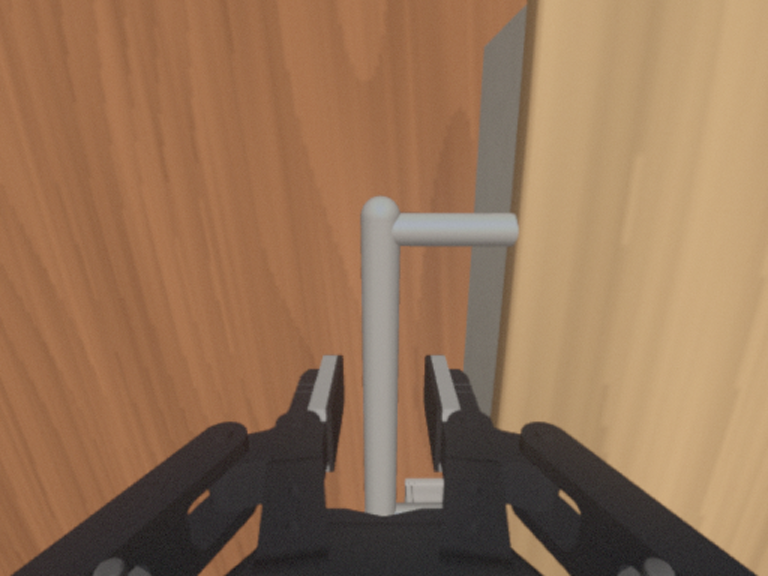

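The bar at column 380 lies between the two pads (343 and 425), and the right finger is clear of the lid edge. I'll lower 6 mm and close.

```bash
python3 -m handwheel '{"linear":[[-1,0,-3],[0,0,-3],[0,0,0],[0,0,0]],"turn":[[0,0,0],[0,0,0],[0,0,0],[0,0,0]],"claw":[0.3,0.3,0.3,0.3]}' 50
python3 -m handwheel '{"linear":[[0,0,0],[0,0,0],[0,0,0],[0,0,0],[0,0,0],[0,0,0]],"turn":[[0,0,0],[0,0,0],[0,0,0],[0,0,0],[0,0,0],[0,0,0]],"claw":[1,1,1,1,1,1]}' 50
python3 - <<'E'
from h import *
st=state(); p=st["position"]*1000
print(p,st["force"],st["opening"])
# hinge axis in world
a=np.deg2rad(-4.7); bx=np.array([np.cos(a),np.sin(a),0]); by=np.array([-np.sin(a),np.cos(a),0])
o=np.array([617,5,0]); h=o+85*bx+[0,0,100]
print("hinge",h, "rotvec dir for opening", by)
v=p-h; n=12
prev=p
for k in range(1,n+1):
    R=Rn.from_rotvec(by*np.deg2rad(45)*k/n).apply(v)+h
    print(k,(R-prev).round(1),R.round(1)); prev=R
print((by*np.deg2rad(45)/n).round(4))
E
```

```text
time: 18.55
position: [0.4829, 0.0145, 0.1091]
eef_rot: [-1.57, 0.063, -0.064]
force: [-0.6, 0.2, -0.3]
opening: 0.35
time: 19.05
position: [0.483, 0.0144, 0.1092]
eef_rot: [-1.57, 0.064, -0.064]
force: [-2.2, 0.1, 3.9]
opening: 0.124
[482.95626323  14.41818493 109.2105627 ] [-2.17288841  0.14694685  3.90455914] 0.12416792524940841
hinge [701.71417788  -1.96477323 100.        ] rotvec dir for opening [0.08193851 0.99663739 0.        ]
1 [ 1.1 -0.1 14.3] [484.   14.3 123.5]
2 [ 2.  -0.2 14.2] [486.   14.2 137.8]
3 [ 2.9 -0.2 14.1] [488.9  13.9 151.8]
4 [ 3.8 -0.3 13.8] [492.8  13.6 165.7]
5 [ 4.7 -0.4 13.6] [497.5  13.2 179.2]
6 [ 5.6 -0.5 13.2] [503.1  12.8 192.5]
7 [ 6.5 -0.5 12.8] [509.6  12.2 205.3]
8 [ 7.3 -0.6 12.4] [516.8  11.6 217.7]
9 [ 8.1 -0.7 11.9] [524.9  11.  229.5]
10 [ 8.8 -0.7 11.3] [533.7  10.2 240.8]
11 [ 9.5 -0.8 10.7] [543.3   9.5 251.6]
12 [10.2 -0.8 10.1] [553.5   8.6 261.6]
[0.0054 0.0652 0.    ]
```

```bash
python3 -m handwheel '{"linear":[[0.4,0,7.1],[0.7,-0.1,7.2],[1,-0.1,7.1],[1,-0.1,7.1],[1.4,-0.1,7.1],[1.5,-0.1,7],[0,0,0]],"turn":[[0.0027,0.0326,0],[0.0027,0.0326,0],[0.0027,0.0326,0],[0.0027,0.0326,0],[0.0027,0.0326,0],[0.0027,0.0326,0],[0,0,0]],"claw":[1,1,1,1,1,1,1]}' 50
python3 - <<'E'
from h import *
st=state();print(st["position"],st["joint_pos"],st["moment"]);print(Rn.from_rotvec(st["eef_rot"]).as_matrix().round(3))
save(capture("scene"),"s11.png",(150,100,390,260),3)
E
```

```text
time: 19.63
position: [0.4889, 0.0139, 0.1516]
eef_rot: [-1.556, 0.219, 0.093]
force: [-2.0, -0.7, -1.1]
opening: 0.122
[0.48887332 0.01392413 0.15161446] [-0.1710501   0.09145745  2.00897747 -0.01844604  1.23938637 -0.08234607] [-0.07192451  0.2212214  -0.04819554]
[[ 0.977 -0.197  0.081]
 [-0.079  0.016  0.997]
 [-0.198 -0.98   0.   ]]
```

View pics/s11.png

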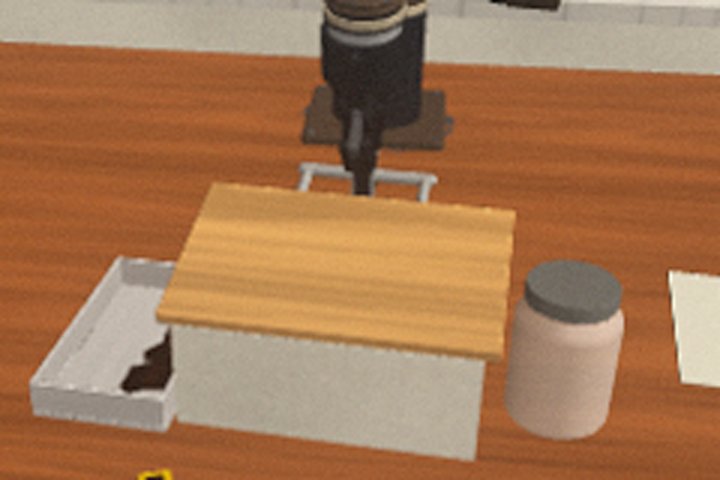

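The lid is rising with the bar and the forces are low, so I'll continue along the arc.

```bash
python3 -m handwheel '{"linear":[[1.8,-0.1,7],[2,-0.2,6.9],[2.3,-0.2,6.8],[2.4,-0.2,6.8],[2.7,-0.2,6.6],[2.9,-0.3,6.6],[3.2,-0.3,6.4],[3.3,-0.2,6.4]],"turn":[[0.0027,0.0326,0],[0.0027,0.0326,0],[0.0027,0.0326,0],[0.0027,0.0326,0],[0.0027,0.0326,0],[0.0027,0.0326,0],[0.0027,0.0326,0],[0.0027,0.0326,0]],"claw":[1,1,1,1,1,1,1,1]}' 50
python3 -m handwheel '{"linear":[[3.6,-0.3,6.2],[3.7,-0.3,6.2],[4,-0.3,6],[4.1,-0.4,5.9],[4.3,-0.4,5.7],[4.5,-0.3,5.6],[0,0,0]],"turn":[[0.0027,0.0326,0],[0.0027,0.0326,0],[0.0027,0.0326,0],[0.0027,0.0326,0],[0.0027,0.0326,0],[0.0027,0.0326,0],[0,0,0]],"claw":[1,1,1,1,1,1,1]}' 50
python3 -m handwheel '{"linear":[[4.7,-0.4,5.4],[4.8,-0.4,5.3],[5,-0.4,5.1],[5.2,-0.4,5],[0,0,0],[0,0,0],[0,0,0]],"turn":[[0.0027,0.0326,0],[0.0027,0.0326,0],[0.0027,0.0326,0],[0.0027,0.0326,0],[0,0,0],[0,0,0],[0,0,0]],"claw":[1,1,1,1,1,1,1]}' 50
python3 - <<'E'
from h import *
st=state();print(st["position"],st["joint_pos"],st["force"],st["moment"]);T=Rn.from_rotvec(st["eef_rot"]).as_matrix();print(T.round(3))
g=(st["position"]+0.003*T[:,1])*1000
h=np.array([701.7,-2,100]);a=np.deg2rad(-4.7); bx=np.array([np.cos(a),np.sin(a),0])
d=g-h; f=-(d@bx); print("radius",np.hypot(f,d[2]),"lid angle",np.rad2deg(np.arctan2(d[2],f)-np.arctan2(6,220)), "tool tilt",np.rad2deg(np.arcsin(-T[2,0])))
save(capture("scene"),"s12.png",(150,60,390,260),3)
im=capture("top");save(im,"t12.png",(200,130,400,280),4)
E
```

```text
time: 20.35
position: [0.5088, 0.0123, 0.2041]
eef_rot: [-1.521, 0.422, 0.298]
force: [-2.4, -0.5, -0.8]
opening: 0.121
time: 20.93
position: [0.5334, 0.0102, 0.2407]
eef_rot: [-1.481, 0.574, 0.452]
force: [-5.6, 0.5, 3.6]
opening: 0.115
time: 21.52
position: [0.5526, 0.0086, 0.2611]
eef_rot: [-1.449, 0.67, 0.551]
force: [-4.1, -0.1, 3.3]
opening: 0.119
[0.5526138  0.00860818 0.26114867] [-0.14842205  0.41421957  1.52218736 -0.0513721   1.98872011 -0.06886483] [-4.05894989 -0.11195242  3.25861475] [-0.12905517  0.4841333   0.1089244 ]
[[ 0.705 -0.705  0.081]
 [-0.057  0.058  0.997]
 [-0.707 -0.707  0.001]]
radius 219.69171486011737 lid angle 44.81214799312436 tool tilt 44.98452333237464
```

View pics/s12.png

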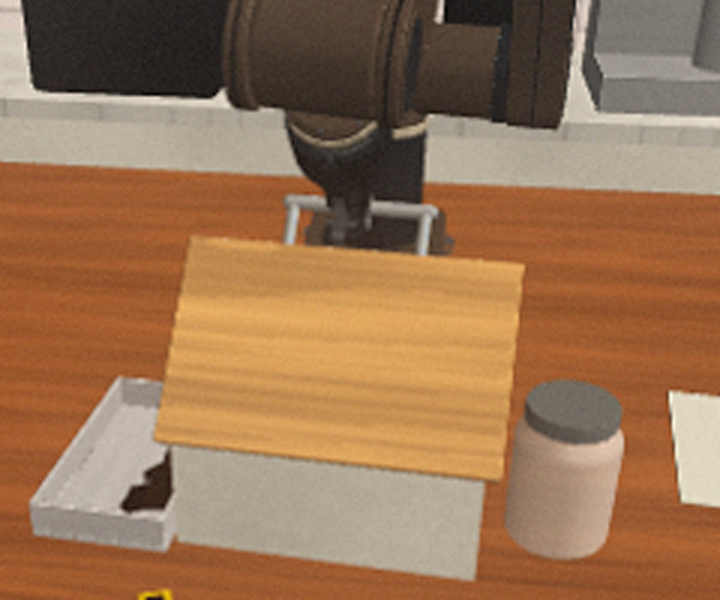

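View pics/t12.png

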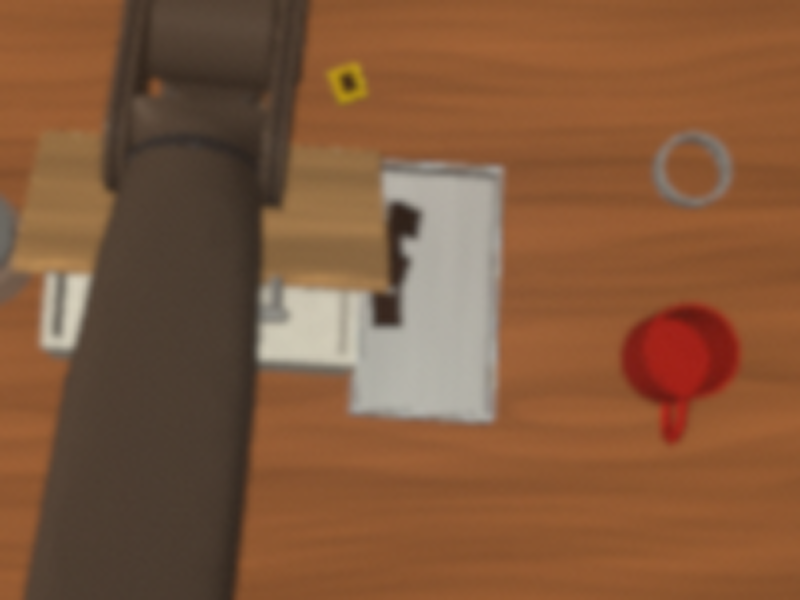

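The lid is at about 45°: the TCP arc gives 44.8° and the tool tilt gives 45.0°. I'll count the pieces in an enlarged crop.

```bash
python3 - <<'E'
from h import *
im=capture("top");cm=cam("top");save(im,"t13.png",(282,160,332,242),9)
s=capture("scene");save(s,"s13.png",(160,180,222,250),9)
V=im.max(2); m=(V<100); m[:165]=0;m[225:]=0;m[:,:290]=0;m[:,:][:,312:]=0
for c in blobs(m,5):
    P=(plane(cm,c,.014)[:,:2]*1000).astype(np.float32); print(cv2.contourArea(P),cv2.boundingRect(P),c.mean(0))
E
```

```text
474.5711387069896 (566, -163, 26, 23) [296.33333333 206.5       ]
974.2463762988336 (597, -183, 72, 28) [299.27659574 190.25531915]
```

View pics/t13.png

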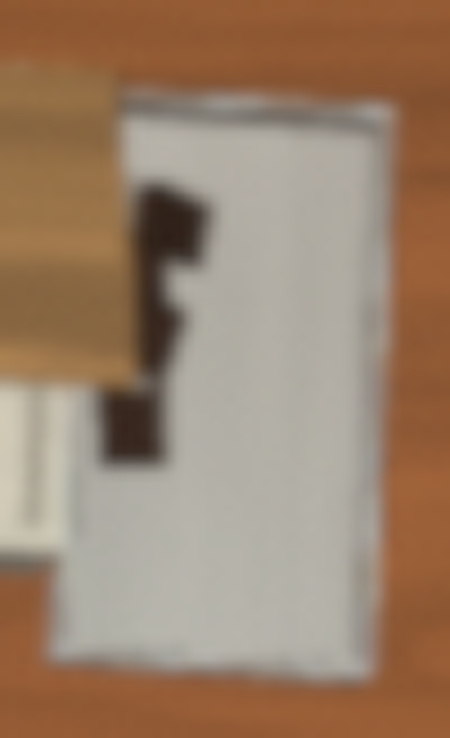

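View pics/s13.png

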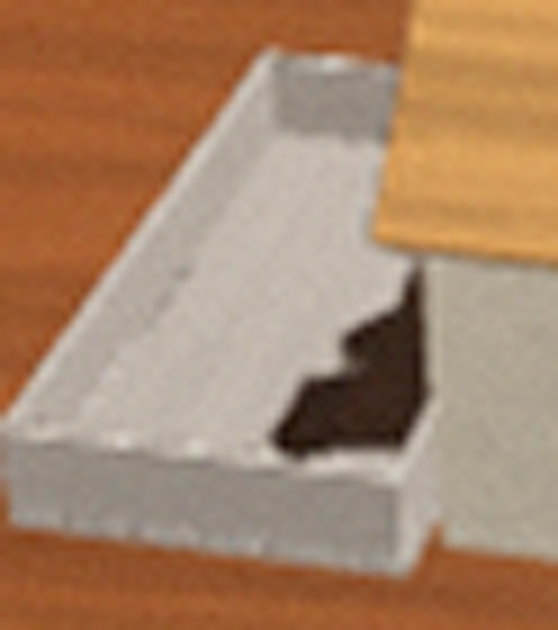

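```bash
python3 - <<'E'
from h import *
save(capture("wrist"),"w13.png",None,1.5)
E
```

```text
(no output)
```

View pics/w13.png

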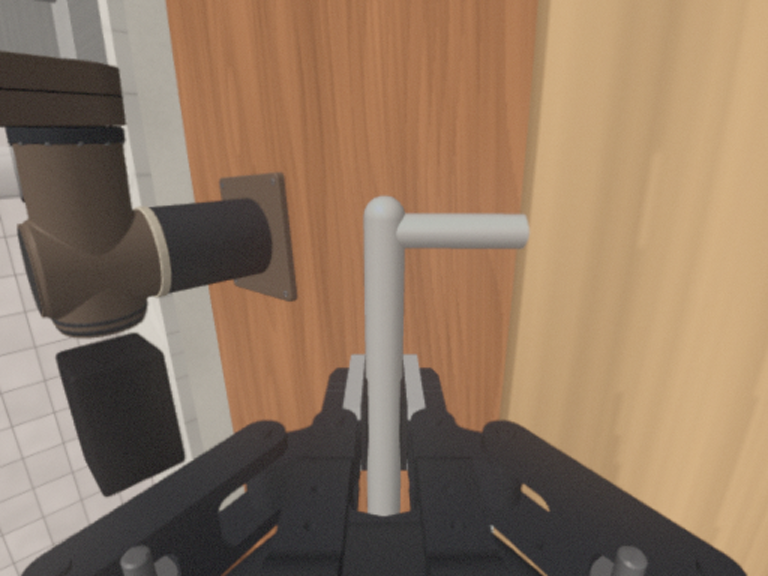

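```bash
python3 - <<'E'
from h import *
a=np.deg2rad(-4.7); bx=np.array([np.cos(a),np.sin(a),0]);by=np.array([-np.sin(a),np.cos(a),0]);h=np.array([.7017,-.002,.1]);z=np.array([0,0,1])
for d in (42,43.5,45,46.5,48):
    t=np.deg2rad(d); f=-bx*np.cos(t)+z*np.sin(t); n=bx*np.sin(t)+z*np.cos(t)
    X=[h+.18*f-.14*by+.012*n, h+.18*f+.14*by+.012*n]
    print(d,((proj(cam("scene"),X)-[150,60])*3).round(0).tolist(),((proj(cam("top"),X)-[200,130])*4).round(0).tolist())
print(state()["force"],state()["time"])
E
```

```text
42 [[189.0, 237.0], [520.0, 265.0]] [[388.0, 289.0], [11.0, 266.0]]
43.5 [[188.0, 235.0], [520.0, 263.0]] [[388.0, 284.0], [11.0, 261.0]]
45 [[187.0, 233.0], [520.0, 261.0]] [[389.0, 278.0], [11.0, 256.0]]
46.5 [[185.0, 231.0], [521.0, 259.0]] [[390.0, 273.0], [11.0, 250.0]]
48 [[184.0, 229.0], [521.0, 258.0]] [[390.0, 267.0], [10.0, 245.0]]
[-4.30646027 -0.69334224  3.94886333] 21.7667
```

```bash
python3 -c "
from bench import *
print(job_done()); s=state(); print(s['time'],s['position'],s['opening'])"
```

```text
the job is handed in; nothing more can be done
None
the job is handed in; nothing more can be done
```

I handed the job in at about 21.8 s, with the chocolate swept into the tray, the scraper back on the mat and the lid held open at about 45°. One thing is not confirmed: I could not see all four pieces separately in the tray.

- **Sweep:** I gripped the scraper and swept the pieces slowly over the -y edge of the lid with it. The gripper stayed above them. Afterwards the lid was empty and nothing showed on the bench.
- **Piece count:** In the final pictures one piece lies on its own. The others form a cluster partly hidden under the lid's overhang, with an outline that fits three pieces. All the visible dark area is inside the tray.
- **Scraper:** It stands upright near the middle of the mat, checked in two views after release.
- **Lid:** I gripped the bar and turned the gripper with the lid along its arc.
    - **Angle:** The arc gives 44.8° and the tool tilt 45.0°. The top view agrees. The scene view reads about 1 camera pixel lower, roughly 43° ± 2°.
    - **Grip:** At the last reading the bar was still firmly gripped, with about 5 N on the wrist.
- **Other objects:** I never touched the mug, ring or canister. The mug and ring were in place in the last top view, and the canister in the last scene view.

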